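# Feel out the spent desiccant cartridge and turn it over for regeneration

### The job

Three identical desiccant cartridges stand on the bench; by lifting, find the one that has taken up moisture and is clearly heavier. Lay it down on its side on the bench and let go, take it again, turn it fully over and set it grille down in the bay of the steel regeneration stand. Leave the two dry ones standing grille up where they were, drop or knock over nothing, and leave the other things alone.

Things in the scene. Friction and masses are not known exactly. Their poses are not given: they have to be found in the camera images.
- cart_1: closed square aluminium cartridge 44 x 44 x 70 mm with a slotted grey grille cap 36 x 36 x 8 mm on one end (78 mm in all). Starts upright, grille up. Origin: centre of the plain end (underside at the start); +z runs to the grille, x and y are normal to the flat sides. Three look-alikes: two dry, 0.13 kg, one spent, 0.32 to 0.44 kg; the filling has 1 to 2 mm of play.
- cart_2: closed square aluminium cartridge 44 x 44 x 70 mm with a slotted grey grille cap 36 x 36 x 8 mm on one end (78 mm in all). Starts upright, grille up. Origin: centre of the plain end (underside at the start); +z runs to the grille, x and y are normal to the flat sides. Three look-alikes: two dry, 0.13 kg, one spent, 0.32 to 0.44 kg; the filling has 1 to 2 mm of play.
- cart_3: closed square aluminium cartridge 44 x 44 x 70 mm with a slotted grey grille cap 36 x 36 x 8 mm on one end (78 mm in all). Starts upright, grille up. Origin: centre of the plain end (underside at the start); +z runs to the grille, x and y are normal to the flat sides. Three look-alikes: two dry, 0.13 kg, one spent, 0.32 to 0.44 kg; the filling has 1 to 2 mm of play.
- stand: regeneration stand, fixed to the bench: square slotted steel plate 84 x 84 mm on four feet, flat top 20 mm above its origin, with a low rim (top 26 mm above the origin, 4 mm thick) round a 68 x 68 mm bay. Origin: centre of its underside on the bench; z up, x and y along its sides.
- film_roll: roll of film, 58 mm diameter, 50 mm high, standing upright; bystander, not to be moved. Origin: centre of its underside.
- jar_white: white plastic jar, 66 mm diameter, 83 mm high, standing upright; bystander, not to be moved. Origin: centre of its underside.
- bottle_amber: amber screw-cap bottle, 56 mm diameter, 102 mm high, standing upright; bystander, not to be moved. Origin: centre of its underside.
- beaker: glass beaker, 52 mm diameter, 60 mm high, standing upright; bystander, not to be moved. Origin: centre of its underside.
- vial: small vial with black cap, 18 mm diameter, 44 mm high, standing upright; bystander, not to be moved. Origin: centre of its underside.
- petri: petri dish, 60 mm diameter, 16 mm high, standing upright; bystander, not to be moved. Origin: centre of its underside.
- weight: metal calibration weight, 22 mm diameter, 44 mm high, standing upright; bystander, not to be moved. Origin: centre of its underside.

How it is judged:
By the outcome, as a careful person would: the job done as asked, in the order asked, and still so for the second after the job is handed in, with the robot touching nothing.
It also fails if it takes over 70 s, if anything falls off the work surface, if the arm or the gripper's body presses on something with over 40 N, if the wrist force passes 120 N, or if a joint passes its speed limit or range.

### The arm

A 7-joint arm with a two-finger parallel gripper is mounted at the origin on a cart in front of the work surface, level with it; the furniture and walls round the work are solid. World frame = base frame: x ahead of the robot, y to its left, z up, the work surface at z = 0. Lengths are in m, angles in degrees, forces in N, time in s.
With the tool pointing down it reaches from about 0.35 to 0.775 m from the base axis. Payload 3.1 kg.
Tool frame: the origin (TCP) lies on the centre line of the jaws, within the pads' length; the fingertips stand 17 mm ahead of it and the grasp point (between the pads) lies 2 mm behind it (robot.tip_reach is the distance from the TCP to the fingertips, in m); z points along the fingers, y is the line along which they close (so a half turn about z gives the same grasp; the last joint's range is limited). The gripper opens to 85 mm and grips with 20 to 120 N. Pads are 22 mm wide; open, the fingers measure 114 mm over their backs; the gripper's body (76 mm by 85 mm) begins 54 mm behind the grasp point. The pads swing forward as they close: fully open they stand 13 mm farther back than shut.
Start: joints at [-71.316, 17.813, 0.802, 86.603, -0.252, 75.585, -1.558], TCP at [0.198, 0.513, 0.248] pointing down, gripper open.
Joint ranges: [-154.91, 154.91], [-16.99, 109.72], [-72.82, 74.43], [7.12, 147.25], [-82.49, 262.49], [11.32, 116.49], [-174.64, 174.64]. Speed limits (degrees/s): [159.86, 159.86, 180, 180, 180, 180, 180].

### API

Orientations are given as [roll, pitch, yaw] about the fixed x, y, z axes, in that order (R = Rz(yaw) Ry(pitch) Rx(roll)).
In Python, from station import robot, fingers, vision, workorder, recognise gives the robot as it stands. Calls block until the motion is done:
- robot.move_to(position, orientation): joint-space move of the TCP to a pose.
- robot.line_to(position, orientation=None, velocity=0.15, f_stop=None): straight line of the TCP; orientation=None keeps the orientation; velocity is the mean speed in m/s. With f_stop (N) it stops when the force on the tool has changed by that much, and returns True; else False.
- robot.move_j(angles): joint-space move.
- fingers.gripper_to(opening, force=None): opening from 0.0 (shut) to 1.0 (fully open); force is the grip in N (None keeps the last); returns when the fingers have stopped.
- robot.pause(seconds).
- robot.inverse_kinematics(position, orientation): joint angles nearest the present ones, or None.
- vision.grab_frame(name): name is "side" or "top" or "wrist"; returns the picture (480x640x3 uint8, red, green, blue); there is no depth.
- vision.calibration(name): a dict with "mtx" (3x3 intrinsics, pixels), "k1" (the pictures are not rectified: a ray, as slopes to the right and down, at radius r is drawn at 1 + k1 r^2 times it, then the intrinsics apply), "extrinsics" (4x4, takes a point from world to camera coordinates); the wrist camera has in their place "T_tool_cam" (4x4, takes a point from camera to tool coordinates, whose origin is the TCP and whose axes are the flange's). Camera axes: x right, y up, looking along -z (the intrinsics and any distortion apply to the point x, -y, -z); pixel columns grow to the right and rows downward; lengths in m; the calibration is good to about 2 mm. A picture is of the moment at which its call begins: read the wrist's pose just before it. calibration takes no time and is no camera call.
A pose or a line that the arm cannot do raises robot.PlanningError and nothing moves.
- workorder.close_job(): hands the job in; it is judged then, once.
Trained networks look in the newest picture that a camera, given by its name, has taken for a name from the list of things; names that differ only in an ending like _2 or _b are one class to them, and where a whole thing is asked for, a point or a joint stands for the part that bears it (a point fixed in the world has none). Each returns a list of dicts, best first, with "p" (0 to 1); they miss things now and then, are a little off and sometimes report something else, mostly with a low value. They report only what shows in the picture. A call takes as long as a camera call.
- recognise(label, camera): "rect" ([centre column, centre row, width, height] in pixels, round what is visible of it).
Readings, each from a call of its own:
- robot.current_time_s(): time.
- robot.current_joint_positions(): joint angles.
- robot.current_dq(): joint speeds.
- robot.current_joint_torque(): joint torques, N m.
- robot.current_tool_pos(): TCP position.
- robot.current_eef_rot(): TCP orientation.
- robot.current_contact_force(): force on the tool from outside, world axes, zero at the start.
- robot.current_torque(): the same for the moment, N m.
- robot.current_finger_gap(): opening from 0.0 (shut) to 1.0 (fully open).
- robot.current_gripper_force(): force on a finger pad.
Only numpy, scipy, OpenCV 4.12 (cv2) and the standard library are available. Lean on these libraries where they do the work, as an engineer would, in place of code of your own. Each camera call takes 0.05 s, during which the arm holds its last target. There are 200 camera calls.

## Working session

There is one attempt and no reset: what is moved stays moved. The work goes in short steps, each a Python script; the robot and the scene stay as the last script left them, time stands still between calls to the robot, and variables do not carry over. Pictures are saved under pics/ and viewed, at most 10 in all, crops included, and the job is handed in when it is done.

```bash
mkdir -p pics; python3 - <<'E'
from station import robot, fingers, vision, workorder, recognise
import cv2,numpy as np
for n in ("top","side"):
    im=vision.grab_frame(n); cv2.imwrite(f"pics/{n}0.png",im[:,:,::-1])
    c=vision.calibration(n); print(n,np.round(c["mtx"],1).tolist(),c["k1"],np.round(c["extrinsics"],3).tolist())
    for l in ("cart_1","stand","film_roll","jar_white","bottle_amber","beaker","vial","petri","weight"):
        print(l,[(np.round(d["rect"]).astype(int).tolist(),round(d["p"],2)) for d in recognise(l,n)[:5]])
print(vision.calibration("wrist"),robot.tip_reach,robot.current_time_s(),robot.current_eef_rot())
E
```

```text
top [[548.9, 0.0, 305.7], [0.0, 548.9, 234.9], [0.0, 0.0, 1.0]] -0.05921455252960675 [[0.008, -1.0, -0.021, 0.04], [0.994, 0.006, 0.107, -0.569], [-0.107, -0.022, 0.994, -1.085], [0.0, 0.0, 0.0, 1.0]]
cart_1 [([315, 285, 22, 27], 0.95), ([482, 273, 35, 25], 0.74), ([445, 308, 30, 24], 0.61), ([143, 256, 33, 25], 0.59), ([236, 274, 27, 25], 0.58)]
stand [([395, 284, 50, 54], 0.72)]
film_roll [([483, 271, 36, 26], 0.91)]
jar_white [([419, 180, 35, 44], 0.85)]
bottle_amber [([354, 177, 31, 31], 0.94)]
beaker [([168, 200, 36, 26], 0.96), ([314, 283, 20, 23], 0.25)]
vial [([362, 311, 9, 10], 0.42)]
petri [([444, 308, 34, 28], 0.77)]
weight [([280, 309, 14, 15], 0.61)]
side [[510.0, 0.0, 313.1], [0.0, 510.0, 237.7], [0.0, 0.0, 1.0]] -0.022624176989211337 [[1.0, 0.01, -0.008, -0.531], [-0.001, 0.664, 0.748, -0.052], [0.013, -0.748, 0.664, -0.986], [0.0, 0.0, 0.0, 1.0]]
cart_1 [([280, 244, 23, 48], 0.93), ([310, 145, 18, 39], 0.71), ([296, 194, 21, 42], 0.68)]
stand [([278, 318, 62, 56], 0.63)]
film_roll [([284, 406, 40, 59], 0.77)]
jar_white [([407, 331, 48, 60], 0.87)]
bottle_amber [([398, 264, 40, 60], 0.72)]
beaker [([360, 154, 23, 28], 0.76)]
vial [([251, 286, 12, 24], 0.76)]
petri [([241, 372, 34, 40], 0.91)]
weight [([259, 226, 13, 18], 0.76)]
{'mtx': array([[428.2480316 ,   0.        , 317.21277415],
       [  0.        , 428.2480316 , 242.02576301],
       [  0.        ,   0.        ,   1.        ]]), 'k1': 0.02034316604588102, 'T_tool_cam': array([[-1.55227977e-03,  9.54902444e-01,  2.96915667e-01,
         7.54194801e-02],
       [ 9.99998641e-01,  1.31730501e-03,  9.91459604e-04,
         6.85060548e-04],
       [ 5.55618703e-04,  2.96916803e-01, -9.54903191e-01,
        -1.25274973e-01],
       [ 0.00000000e+00,  0.00000000e+00,  0.00000000e+00,
         1.00000000e+00]])} 0.017 1.0 [1.79996419e+02 1.93129729e-03 1.58930777e+02]
```

View both.

View pics/top0.png

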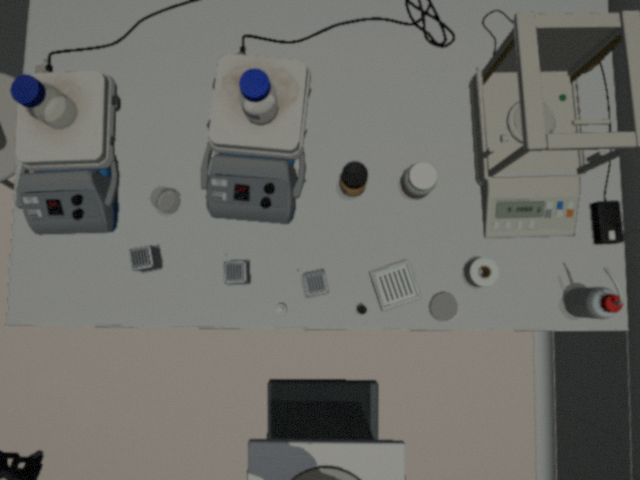

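View pics/side0.png

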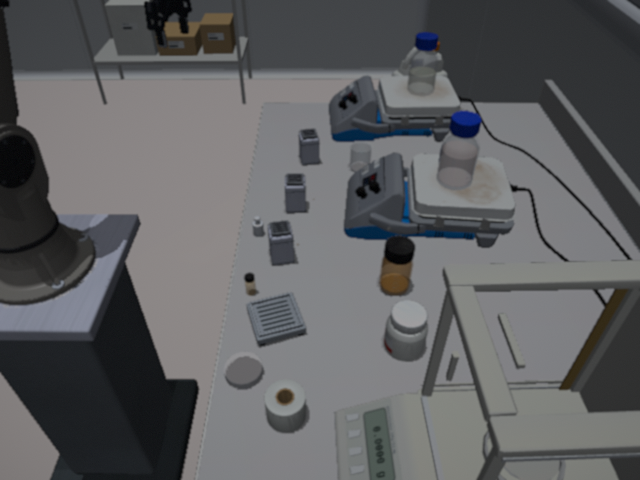

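Both views agree. In the top view the carts are at about (144,258), (236,272) and (315,283), the stand is at (395,285), and the vial and weight sit at (361,309) and (280,309) near the third cart. The networks' other "cart" hits are the film roll and the petri dish. Next I locate everything by fitting the projected shapes.

```bash
cat > h.py <<'E'
from station import robot, fingers, vision, workorder, recognise
import numpy as np, cv2
from scipy.spatial.transform import Rotation as R
from scipy.optimize import least_squares
def proj(P,cal,E=None):
    E=cal["extrinsics"] if E is None else E
    c=(E[:3,:3]@np.asarray(P,float).T).T+E[:3,3]
    u=np.c_[c[:,0],-c[:,1]]/-c[:,2:3]; u=u*(1+cal["k1"]*(u**2).sum(1))[:,None]
    return u@cal["mtx"][:2,:2].T+cal["mtx"][:2,2]
def cyl(d,h):
    a=np.linspace(0,2*np.pi,24,endpoint=False); c=np.c_[np.cos(a),np.sin(a)]*d/2
    return np.r_[np.c_[c,0*a],np.c_[c,0*a+h]]
def box(w,z0,z1): return np.array([[x,y,z] for x in(-w/2,w/2) for y in(-w/2,w/2) for z in(z0,z1)])
def cart(): return np.r_[box(.044,0,.07),box(.036,.07,.078)]
def rc(P):
    a,b=P.min(0),P.max(0); return (a+b)/2
def wristE():
    T=np.eye(4); T[:3,:3]=R.from_euler("xyz",robot.current_eef_rot(),degrees=True).as_matrix(); T[:3,3]=robot.current_tool_pos()
    return np.linalg.inv(T@vision.calibration("wrist")["T_tool_cam"])
E
python3 - <<'E'
from h import *
ct,cs=vision.calibration("top"),vision.calibration("side")
S={"cA":(cart(),(315,284),(280,244)),"cB":(cart(),(236,273),(296,194)),"cC":(cart(),(144,257),(310,145)),
"stand":(box(.084,0,.026),(395,284),(278,318)),"film":(cyl(.058,.05),(483,271),(284,406)),"jar":(cyl(.066,.083),(419,180),(407,331)),
"bottle":(cyl(.056,.102),(354,177),(398,264)),"beaker":(cyl(.052,.06),(168,200),(360,154)),"vial?":(cyl(.018,.044),(361,310),(251,286)),
"weight?":(cyl(.022,.044),(280,309),(259,226)),"petri":(cyl(.06,.016),(444,308),(241,372))}
for k,(M,a,b) in S.items():
    f=lambda p:np.r_[rc(proj(M+[*p,0],ct))-a,rc(proj(M+[*p,0],cs))-b]
    s=least_squares(f,[.45,0]); print(k,np.round(s.x,3),np.round(s.fun,1))
# IK options: upright tool-down hover and horizontal tool
q0=robot.current_joint_positions()
for y in (.3,.15,0,-.1):
  for yaw in range(-180,180,45):
    o=[]
    for t in range(0,91,15):
      Rm=R.from_euler("z",yaw,degrees=True)*R.from_euler("y",-t,degrees=True)*R.from_euler("x",180,degrees=True)
      o.append(int(robot.inverse_kinematics([.46,y,.06],Rm.as_euler("xyz",degrees=True)) is not None))
    print(y,yaw,o)
E
```

```text
cA [0.469 0.022] [ 1.   0.1  0.1 -1.5]
cB [0.491 0.182] [ 0.8 -0.9 -1.  -1.5]
cC [0.52  0.373] [-0.1 -0.  -0.   0.3]
stand [ 0.473 -0.139] [ 0.4 -1.1 -0.9 -0.5]
film [ 0.494 -0.314] [-0.8  1.4  1.   0.7]
jar [ 0.68  -0.188] [ 1.7 -0.3 -0.2 -1.7]
bottle [ 0.682 -0.051] [-0.3  0.5  0.4  0.3]
beaker [0.639 0.332] [-1.6  0.2  0.2  3.3]
vial? [ 0.419 -0.072] [ 1.5 -0.7 -0.6 -1.9]
weight? [0.419 0.093] [ 0.8 -0.3 -0.3 -1.2]
petri [ 0.422 -0.242] [ 1.5  0.6  0.5 -1.2]
0.3 -180 [1, 1, 1, 1, 0, 0, 0]
0.3 -135 [1, 1, 1, 1, 0, 0, 0]
0.3 -90 [1, 1, 1, 1, 1, 1, 0]
0.3 -45 [1, 1, 1, 1, 1, 1, 1]
0.3 0 [1, 1, 1, 1, 1, 1, 1]
0.3 45 [1, 1, 1, 1, 1, 0, 1]
0.3 90 [1, 1, 1, 1, 1, 1, 1]
0.3 135 [1, 1, 1, 1, 1, 1, 1]
0.15 -180 [1, 1, 1, 1, 1, 0, 0]
0.15 -135 [1, 1, 1, 1, 1, 0, 0]
0.15 -90 [1, 1, 1, 1, 1, 1, 1]
0.15 -45 [1, 1, 1, 1, 1, 1, 1]
0.15 0 [1, 1, 1, 1, 0, 0, 1]
0.15 45 [1, 1, 1, 1, 0, 1, 1]
0.15 90 [1, 1, 1, 1, 1, 1, 1]
0.15 135 [1, 1, 1, 1, 1, 1, 1]
0 -180 [1, 1, 1, 1, 1, 0, 0]
0 -135 [1, 1, 1, 1, 1, 1, 0]
0 -90 [1, 1, 1, 1, 1, 1, 1]
0 -45 [1, 1, 1, 1, 1, 1, 1]
0 0 [1, 1, 1, 0, 0, 0, 0]
0 45 [1, 1, 1, 1, 1, 1, 1]
0 90 [1, 1, 1, 1, 1, 1, 1]
0 135 [1, 1, 1, 1, 1, 1, 0]
-0.1 -180 [1, 1, 1, 1, 1, 0, 0]
-0.1 -135 [1, 1, 1, 1, 1, 1, 1]
-0.1 -90 [1, 1, 1, 1, 1, 1, 1]
-0.1 -45 [1, 1, 1, 1, 1, 1, 1]
-0.1 0 [1, 1, 1, 0, 0, 0, 0]
-0.1 45 [1, 1, 1, 1, 1, 1, 1]
-0.1 90 [1, 1, 1, 1, 1, 1, 1]
-0.1 135 [1, 1, 1, 1, 1, 0, 0]<sys>:0: UserWarning: Gimbal lock detected. Setting third angle to zero since it is not possible to uniquely determine all angles.
```

```bash
python3 - <<'E'
from h import *
import json
out={};tiles=[]
for k,p in {"C":(.52,.373),"B":(.491,.182),"A":(.469,.022),"S":(.473,-.139)}.items():
    robot.move_to([p[0],p[1],.22],[180,0,180]); robot.pause(.2)
    E=wristE(); im=vision.grab_frame("wrist"); cv2.imwrite(f"pics/w{k}.png",im[:,:,::-1])
    d=recognise("stand" if k=="S" else "cart_1","wrist")
    print(k,[(np.round(x["rect"],1).tolist(),round(x["p"],2)) for x in d[:4]],np.round(robot.current_joint_positions()),robot.current_time_s())
    out[k]=dict(E=E.tolist(),xy=p)
    c=proj([[*p,.05]],vision.calibration("wrist"),E)[0]; print(c)
    x,y=int(np.clip(c[0]-120,0,400)),int(np.clip(c[1]-110,0,260))
    tiles.append(cv2.resize(im[y:y+220,x:x+240,::-1],(392,300))); print(x,y)
json.dump(out,open("w.json","w"))
cv2.imwrite("pics/mos.png",np.vstack([np.hstack(tiles[:2]),np.hstack(tiles[2:])]))
E
```

```text
C [([308.3, 217.2, 76.8, 86.7], 0.86), ([53.5, 178.4, 105.2, 79.7], 0.72)] [-42.  29.   7.  74.  -4.  77.  55.] 2.625
[314.49158682 221.42844759]
194 111
B [([568.9, 253.1, 111.7, 87.4], 0.98), ([87.3, 187.1, 124.7, 83.5], 0.9), ([313.7, 218.7, 64.4, 80.8], 0.68)] [-30.  16.  10.  94.  -3.  71.  70.] 3.7167
[313.34022668 219.7867103 ]
193 109
A [([316.8, 217.3, 72.6, 84.6], 0.79), ([533.1, 245.9, 105.0, 84.7], 0.63)] [-18.  10.  15. 102.  -3.  69.  88.] 4.7083
[314.09799849 219.42453089]
194 109
S [([314.8, 202.6, 133.5, 137.4], 0.63)] [ -5.  13.  23.  99.  -5.  70. 109.] 5.6917
[313.9134842  219.24680011]
193 109
```

View pics/mos.png

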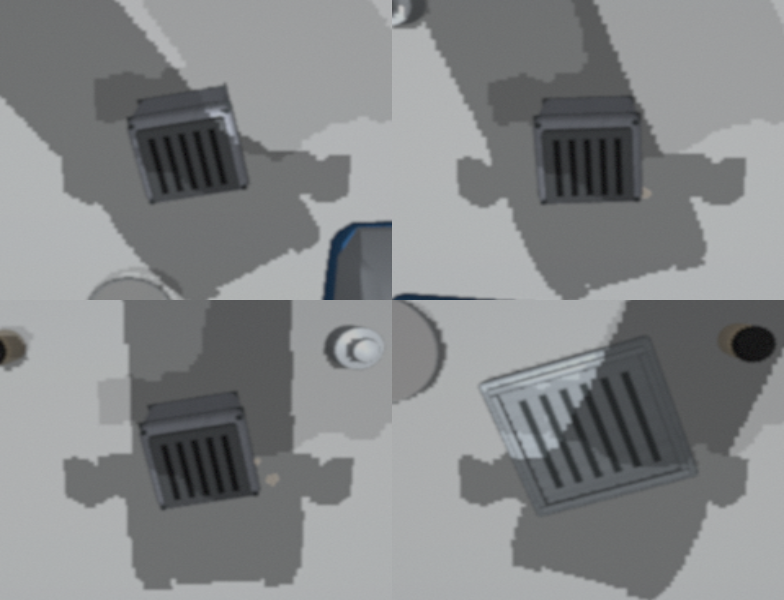

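The tiles show C, B (top) and A, stand (bottom), with sharp top-face corners. C is yawed by about 10°, B by about 1°, A by about 8° and the stand by about 16°. I fit poses to those corners.

```bash
python3 - <<'E'
from h import *
import json
w=json.load(open("w.json")); cal=vision.calibration("wrist")
K={"C":([(129,121),(231,103),(249,186),(152,202)],.044,.07,194,111),"B":([(143,121),(246,118),(249,199),(149,203)],.044,.07,193,109),
"A":([(141,128),(243,113),(260,192),(162,207)],.044,.07,194,109),"S":([(88,85),(258,38),(305,172),(149,215)],.084,.026,193,109)}
res={}
for k,(c,s,z,x0,y0) in K.items():
    px=np.array(c)/[392/240,300/220]+[x0,y0]; E=np.array(w[k]["E"])
    q=np.array([(-s/2,-s/2),(-s/2,s/2),(s/2,s/2),(s/2,-s/2)])  # up-left is -x,-y
    def f(p):
        r=R.from_euler("z",p[2]).as_matrix()[:2,:2]; return (proj(np.c_[q@r.T+p[:2],[z]*4],cal,E)-px).ravel()
    r=least_squares(f,[*w[k]["xy"],0]); res[k]=[r.x[0],r.x[1],np.degrees(r.x[2])]
    print(k,np.round(res[k],4),np.abs(r.fun).max().round(1))
json.dump(res,open("poses.json","w"))
E
```

```text
C [ 0.5166  0.3704 11.6103] 2.5
B [0.4911 0.1822 2.5393] 2.4
A [ 0.4693  0.0243 10.8616] 3.0
S [ 0.4679 -0.138  18.6274] 4.1
```

```bash
cat > weigh.py <<'E'
from h import *
import json,sys
P=json.load(open("poses.json"))
for k in sys.argv[1:]:
    x,y,a=P[k]; o=[180,0,180+a if a<0 else a-180]
    robot.move_to([x,y,.15],o); robot.line_to([x,y,.048],velocity=.12); robot.pause(.2)
    f0=robot.current_contact_force()[2]
    fingers.gripper_to(0,50); g=robot.current_finger_gap()
    robot.line_to([x,y,.068],velocity=.05); robot.pause(.4); f1=robot.current_contact_force()[2]
    m=(f0-f1)/9.81; print(k,"m",round(m,3),"gap",round(g,3),np.round(robot.current_tool_pos(),4),robot.current_time_s())
    robot.line_to([x,y,.048],velocity=.04); robot.pause(.2)
    fingers.gripper_to(1.0); robot.line_to([x,y,.15],velocity=.15)
    if m>.22: print("heavy",k); break
E
python3 weigh.py A B C
```

```text
A m 0.369 gap 0.506 [0.4691 0.0243 0.0678] 9.0417
heavy A
```

Cart A weighs 0.37 kg, so it is the spent one. Next I plan the tilted grasps: tool 55° one way when upright, 35° the other way when lying, then a second turn from +45° to −45° into the stand.

```bash
python3 - <<'E'
from plan import *
fingers.gripper_to(.85)
robot.move_to(*W["over"]); robot.move_to(*W["app"])
print("stop",robot.line_to(*W["pick"],velocity=.1,f_stop=12))
fingers.gripper_to(0,80); print("gap",robot.current_finger_gap())
robot.line_to(*W["up"],velocity=.1)
for n in("r1","r2","r3"): robot.move_to(*W[n])
p,o=W["lay"]; robot.line_to([p[0],p[1],p[2]+.012],o,velocity=.12)
s=robot.line_to([p[0],p[1],p[2]-.003],velocity=.02,f_stop=3)
print("touch",s,robot.current_tool_pos()-np.array(p),robot.current_time_s())
cv2.imwrite("pics/lay.png",np.hstack([vision.grab_frame("side")[90:390,180:480,::-1],vision.grab_frame("top")[100:400,200:500,::-1]]))
E
```

```text
stop False
gap 0.5077595015633067
touch True [-2.31331209e-05  1.86809996e-04  1.23140019e-03] 20.025
```

View pics/lay.png

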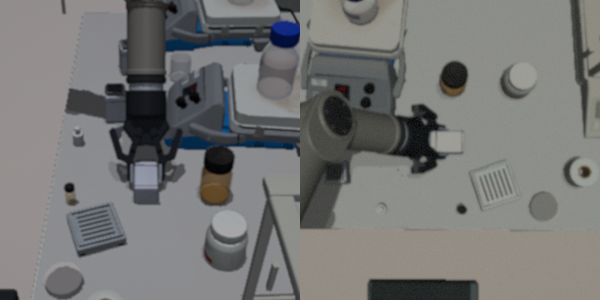

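The cart is on its side with its plain end towards −y, and it touched at the expected height. I release it, back off and look.

```bash
python3 - <<'E'
from plan import *
import json
robot.line_to([*robot.current_tool_pos()[:2],robot.current_tool_pos()[2]-.001],velocity=.02)
fingers.gripper_to(.85); robot.line_to(*W["away"],velocity=.12); robot.move_to(*W["m"]); robot.pause(.3)
E=wristE(); im=vision.grab_frame("wrist"); cal=vision.calibration("wrist")
# predicted outline of body (y from L-.045 to +.025) top face
q=np.array([[L[0]+sx*.022,y,.044] for sx,y in((-1,L[1]-.045),(1,L[1]-.045),(1,L[1]+.025),(-1,L[1]+.025))])
px=proj(q,cal,E); im2=im.copy(); cv2.polylines(im2,[np.int32(px)],True,(255,0,0),1)
c=px.mean(0).astype(int); x,y=max(c[0]-133,0),max(c[1]-100,0)
cv2.imwrite("pics/laid.png",cv2.resize(im2[y:y+200,x:x+266,::-1],(798,600))); print(px.round(),x,y,robot.current_time_s())
E
```

```text
[[289. 277.]
 [347. 277.]
 [349. 187.]
 [288. 187.]] 185 131 22.8583
```

View pics/laid.png

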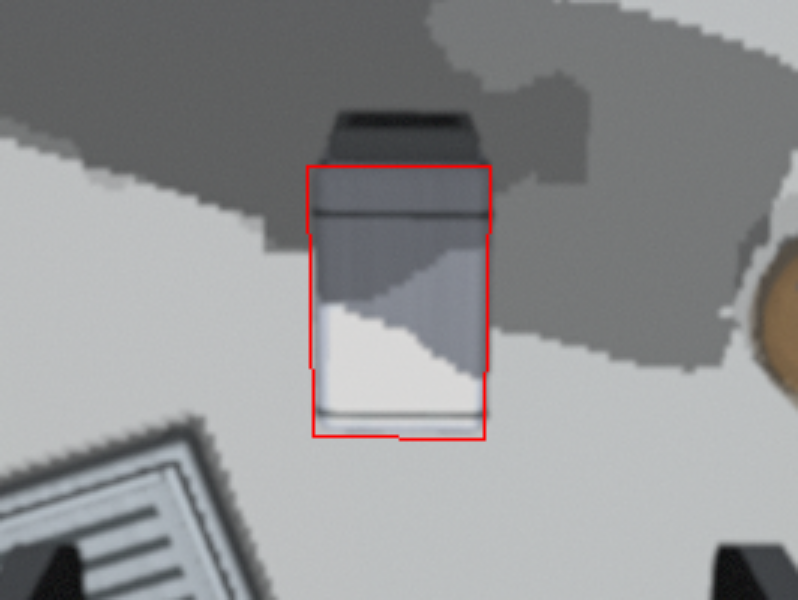

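The cart lies exactly on the predicted outline (crop 310–490 × 165–435), grille towards +y, with the hand clear of it. Next is the second grasp and the turn into the stand.

```bash
python3 - <<'E'
from plan import *
robot.pause(.5)
robot.move_to(*W["app2"]); print("stop",robot.line_to(*W["pick2"],velocity=.1,f_stop=12))
fingers.gripper_to(0,80); print("gap",robot.current_finger_gap())
robot.line_to(*W["up2"],velocity=.12)
for n in("q1","q2","q3"): robot.move_to(*W[n])
p,o=W["place"]; robot.line_to([p[0],p[1],p[2]+.02],o,velocity=.1); robot.pause(.2)
print(robot.current_time_s())
cv2.imwrite("pics/pre.png",cv2.resize(np.hstack([vision.grab_frame("side")[220:370,180:380,::-1],vision.grab_frame("top")[200:350,300:500,::-1]]),(800,300)))
E
```

```text
stop False
gap 0.5048591545248934
31.0667
```

View pics/pre.png

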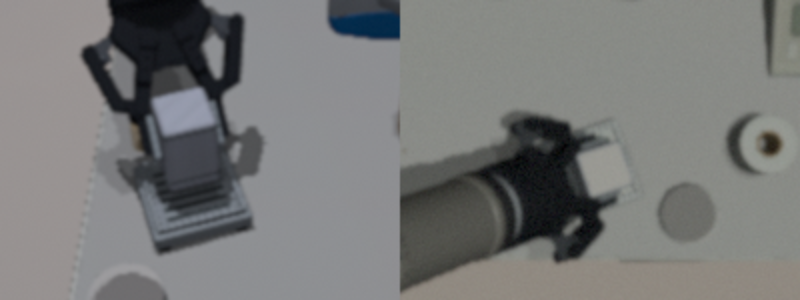

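The cart is inverted above the bay and aligned with it. I lower it until it touches and release.

```bash
python3 - <<'E'
from plan import *
p,o=W["place"]
s=robot.line_to([p[0],p[1],p[2]-.004],velocity=.02,f_stop=3)
print("touch",s,robot.current_tool_pos()-np.array(p),robot.current_contact_force())
fingers.gripper_to(.85); robot.pause(.2); robot.line_to(*W["away2"],velocity=.1)
c=robot.current_tool_pos(); robot.line_to([c[0],c[1],.28],velocity=.2)
robot.move_to([.42,.1,.33],[180,0,108]); robot.pause(.3)
cv2.imwrite("pics/end.png",np.hstack([vision.grab_frame("side")[80:440,180:440,::-1],vision.grab_frame("top")[140:340,100:500,::-1].repeat(1,0) if 0 else cv2.resize(vision.grab_frame("top")[140:340,100:500,::-1],(540,360),interpolation=cv2.INTER_AREA)]))
print(robot.current_time_s())
E
```

```text
touch True [3.49158084e-05 7.79098058e-05 1.14146430e-03] [-0.2644008   1.12739198  4.35763949]
36.0917
```

View pics/end.png

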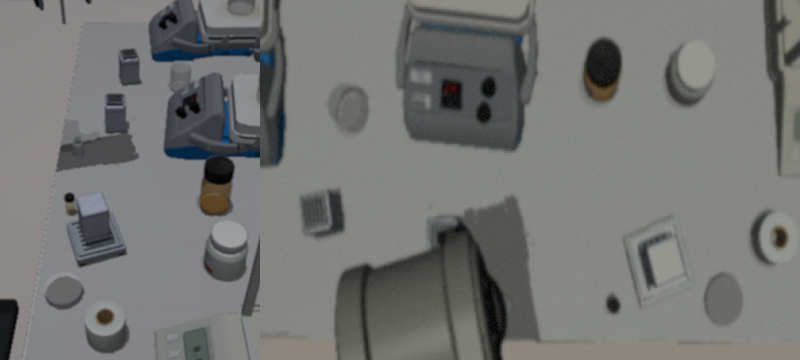

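The cart stands inverted in the bay, at side crop (94,220) and top crop (660,262). The contact height matches the plate, and everything else is where it was.

```bash
python3 -c "
from station import workorder
print(workorder.close_job())"
```

```text
the job is handed in; nothing more can be done
None
```

The job is handed in: the spent cartridge (the one nearest the stand, 0.37 kg; I didn't lift the other two, since dry ones are 0.13 kg) was laid on its side, let go, retaken, turned over and set grille down in the stand's bay, with nothing else visibly moved, at about 36 s of the 70 s allowed.

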